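Put the drained filter funnel back on the manifold

TASK

The third filter funnel is draining upside down on the bench. Turn it over without dropping it or letting it topple: lay it on its side on the bench and let go, so that you can take it again another way. Then push its socket right down onto the bare spigot of the filter manifold, so that it stands upright and fully home in line with the other two, which stay where they are, like everything else on the bench.

Things in the scene. Friction and masses are not known exactly. Their poses are not given: they have to be found in the camera images.
- funnel: plain white plastic, all three alike: a straight round tube 50 mm in outer diameter and 110 mm long, open at both ends. Origin: centre of the open socket end; z runs along the axis to the mouth's rim. At the start z points down: it stands on its rim, origin 110 mm up. The socket bore is 41 mm wide, 28 mm deep. On its side it rests steadily on a collar flat and the rim, axis level, 28 mm up. Roughly 120 g.
- funnel_grip (a point): point on the funnel's axis 57 mm from the socket end, mid-way along the plain tube, 50 mm thick, that can be gripped: it runs from the hexagonal anti-roll collar (56 mm across flats, round the first 12 mm of the socket end) to the round rim of the mouth (56 mm in diameter, 102 to 110 mm from the socket end; mouth bore 44 mm). Axes as the funnel's.
- funnel_b: plain white plastic, all three alike: a straight round tube 50 mm in outer diameter and 110 mm long, open at both ends, of the same form as the funnel; it stands pushed home on one of the manifold's places. Origin and axes as for the funnel (z up).
- funnel_c: as funnel_b, on another place of the manifold.
- manifold: steel filter manifold, fixed: a square tube 350 mm long on two feet, three like places in a row, 130 mm apart, two with a funnel. Origin on the bench below the middle place, y along the row, z up. Small valve levers on the robot's side, up to 43 mm out, below 60 mm high. The bench to its right, round the third funnel, is clear; behind it, from 0.8 m ahead of the robot, stands a tall rack.
- support_screen: round dark mesh screen, 27 mm, on top of the one bare spigot, fixed; which of the three places is bare varies. Origin: 26 mm below the screen, at the centre of the place's flat shoulder (80 mm above the bench, 62 mm in diameter) on which a funnel's socket end rests when fully home. The steel spigot on it is 38 mm in diameter, 26 mm high, its upper edge bevelled 3.5 mm in and 5 mm down.
- vial_tray: shallow white card tray of white-capped sample vials, 125 x 90 mm, 54 mm high; bystander. Origin at the centre of its underside.
- amber_small: small amber bottle with a black cap, 45 mm in diameter, 99 mm high; bystander. Origin at the centre of its underside.
- loose_vial: single sample vial with a white cap, 23 mm in diameter, 45 mm high; bystander. Origin at the centre of its underside.
- squeeze_bottle: white squeeze bottle with a pointed red cap, 68 mm in diameter, 150 mm high; bystander. Origin at the centre of its underside.
- marker: marker pen lying on the bench, 135 mm long along its y, 16 mm thick; bystander. Origin at the middle of its underside.
Things that resemble listed ones, but are neither listed nor needed, are in the scene too. Leave any purple look-alike of the funnel alone.

How it is judged:
On the way:
1. the funnel lies on its side on the bench, let go (angle between funnel's own z axis and vertical between 1.4 and 1.74 rad and height (world z) of funnel below 0.045 m and contact force between funnel and the fingers below 0.1 N and linear speed of funnel below 0.03 m/s), for 0.2 s.
At the end, for the whole second after the job is handed in: The funnel stands upright (within 0.06 rad), socket down, on the spigot that was bare: its axis within 4 mm of the spigot's and its socket end at most 4 mm above the shoulder, at rest and let go (horizontal distance between funnel and support_screen below 0.004 m and z of funnel in the frame of support_screen below 0.004 m and angle between funnel's own z axis and vertical below 0.06 rad and linear speed of funnel below 0.01 m/s); the robot touches nothing.
It fails at once if the funnel is dropped or topples (faster than 0.8 m/s with no finger on it) (linear speed of funnel above 0.8 m/s and contact force between funnel and the fingers below 0.1 N).
It fails at once if one of the other two funnels is moved by more than 15 mm (distance of any of funnel_b, funnel_c from where it was at the start of the episode above 0.015 m).
It fails at once if a bystander on the bench is moved by more than 40 mm (distance of any of vial_tray, amber_small, loose_vial, squeeze_bottle, marker from where it was at the start of the episode above 0.04 m).
It also fails if it takes over 67 s, if anything falls off the work surface, if the arm or the gripper's body presses on something with over 40 N, if the wrist force passes 120 N, or if a joint passes its speed limit or range.

ROBOT

A 6-joint arm with a two-finger parallel gripper is mounted at the origin on a cart in front of the work surface, level with it; the furniture and walls round the work are solid. World frame = base frame: x ahead of the robot, y to its left, z up, the work surface at z = 0. Lengths are in m, angles in rad, forces in N, time in s.
With the tool pointing down it reaches from about 0.3 to 1 m from the base axis. Payload 5.1 kg.
Tool frame: the origin (TCP) lies midway between the tips of the shut fingers; the grasp point (between the pads) lies 19 mm behind it (tcp_to_grasp is the distance from the TCP to the grasp point, in m); z points along the fingers, y is the line along which they close (so a half turn about z gives the same grasp; the last joint's range is limited). The gripper opens to 95 mm and grips with 3 to 60 N. Pads are 20 mm wide; open, the fingers measure 119 mm over their backs; the gripper's body (75 mm by 180 mm) begins 59 mm behind the grasp point.
Start: joints at [-1.208, 0.124, 1.65, -0, 1.367, -0.083], TCP at [0.28, -0.586, 0.215] pointing down, gripper open.
Joint ranges: [-2.61, 2.61], [-1.02, 2.33], [0.03, 2.71], [-1.35, 4.49], [0.32, 2.68], [-2.91, 2.91]. Speed limits (rad/s): [2.57, 2.57, 3.14, 3.14, 3.14, 3.14].

INTERFACE

Orientations are given as a unit quaternion [w, x, y, z].
In Python, from cell import read_state, camera, camera_info, finish_job, tcp_to_grasp gives the robot as it stands.
- The arm moves only by the tool apply_moves, never from a script. Its argument "increments" is a list that holds one entry, the list of rows, each a list of 5 numbers: the shift along the world's x, y, z in mm, then the turn about the world's z in rad, then the gripper command: -1 is fully open, 1 is shut, values between are in proportion. In form: [[[x, y, z, twist, grip], ...]]. A call has 1 to 8 rows; each row shifts and turns the commanded pose from where the row before left it; what a row does not reach is not made up. A row lasts 1/12 s, in which the tool goes at most 41.7 mm and 7.16 degrees, less where a joint would pass 70% of its speed; a pose out of reach is approached as far as the arm can. A call is refused whole if a number of a shift passes 41.7 or a number of a turn 0.125, either way. A call with a gripper value outside its range is refused whole. The fingers move at their own pace and stop on an object; "squeeze" is the grip in N (left out, the last holds). Time passes only in rows, so rows that do not move let the fingers close. It gives the time, the measured TCP pose, the force, the opening and the grip force at its end, in the units of the state.
- read_state(): the state, without advancing time (a new reading comes with each control period).
- camera(name): name is "scene" or "top" or "wrist"; returns the picture (480x640x3 uint8, red, green, blue); there is no depth.
- camera_info(name): a dict with "fx", "fy", "cx", "cy" (pixels), "R" (3x3) and "t" (3): a world point X has camera coordinates R X + t. Camera axes: x right, y down, z forward; pixel columns grow to the right and rows downward; lengths in m; the calibration is good to about 2 mm. A picture is of the moment at which its call begins: read the wrist's pose just before it. camera_info takes no time and is no camera call; for the wrist camera it gives the pose at the moment of the call.
- finish_job(): hands the job in; it is judged then, once.
The state is a dict: "time_s": time; "joint_pos": joint angles; "qd": joint speeds; "tau": joint torques, N m; "eef_pos": TCP position; "orientation": TCP orientation; "force": force on the tool from outside, world axes, zero at the start; "torque": the same for the moment, N m; "gripper_width": opening from 0.0 (shut) to 1.0 (fully open); "finger_force": force on a finger pad.
Only numpy, scipy, OpenCV 4.12 (cv2) and the standard library are available. Lean on these libraries where they do the work, as an engineer would, in place of code of your own. Each camera call takes 0.05 s, during which the arm holds its last target. There are 200 camera calls.

## Working session

There is one attempt and no reset: what is moved stays moved. The work goes in short steps, Python scripts to look and compute and a tool call to move; the robot and the scene stay as the last step left them, time stands still between calls to the robot, and variables do not carry over. Pictures are saved under pics/ and viewed, at most 10 in all, crops included, and the job is handed in when it is done.

Besides the shell and the picture viewer there is one more tool, called after ">>>" as a command line: name --argument value ..., lists and objects as JSON in quotes. apply_moves: Moves the arm, as the interface text tells. Its arguments: {"type":"object","properties":{"increments":{"type":"array","items":{"type":"array","items":{"type":"array","items":{"type":"number"}}}},"squeeze":{"type":"number"}},"required":["increments"]}

```bash
mkdir -p pics
cat > h.py <<'E'
import numpy as np, cv2
from cell import *
def snap(n,f):
    im=camera(n); cv2.imwrite('pics/'+f,im[:,:,::-1]); return im
def ray(info,u,v):
    R=np.array(info['R']);t=np.array(info['t'])
    d=R.T@np.array([(u-info['cx'])/info['fx'],(v-info['cy'])/info['fy'],1]); return -R.T@t,d
def onz(info,u,v,z):
    c,d=ray(info,u,v); return c+d*(z-c[2])/d[2]
def proj(info,X):
    p=np.array(info['R'])@np.array(X)+np.array(info['t']); return info['fx']*p[0]/p[2]+info['cx'],info['fy']*p[1]/p[2]+info['cy']
E
python3 - <<'E'
from h import *
for n in ('scene','top'):
    snap(n,n+'0.png'); i=camera_info(n); print(n,i['fx'],-np.array(i['R']).T@i['t'],np.round(i['R'],2).tolist())
print(tcp_to_grasp,read_state())
E
```

```text
scene 552.8370915552085 [-0.26729743  0.95638529  0.63267409] [[-0.73, -0.68, 0.02], [-0.31, 0.31, -0.9], [0.6, -0.67, -0.44]]
top 541.6441091387959 [0.36681494 0.14739802 1.58876756] [[0.02, -1.0, 0.01], [-1.0, -0.02, -0.09], [0.09, -0.01, -1.0]]
0.0188 {'time_s': 0.1, 'joint_pos': array([-1.20761452e+00,  1.24448126e-01,  1.65153502e+00,  2.09554567e-07,
        1.36755174e+00, -8.25775102e-02]), 'qd': array([ 1.39969964e-04, -3.31572020e-03, -1.60787323e-03,  1.83891872e-03,
        5.56544752e-05,  3.77994055e-04]), 'tau': array([ 2.74412732e-04, -4.18880188e+01, -3.61096466e+01,  7.76076503e-02,
        4.61203989e-02, -5.94009407e-05]), 'eef_pos': array([ 0.28001739, -0.58593093,  0.2135061 ]), 'orientation': array([-9.61587560e-04,  9.75264521e-01,  2.21038843e-01, -1.35701450e-04]), 'force': array([0.30015321, 0.13673095, 0.58522959]), 'torque': array([-0.01314585, -0.02384847,  0.00017854]), 'finger_force': 0.0, 'gripper_width': 0.9968666018730057}
```

View pics/scene0.png

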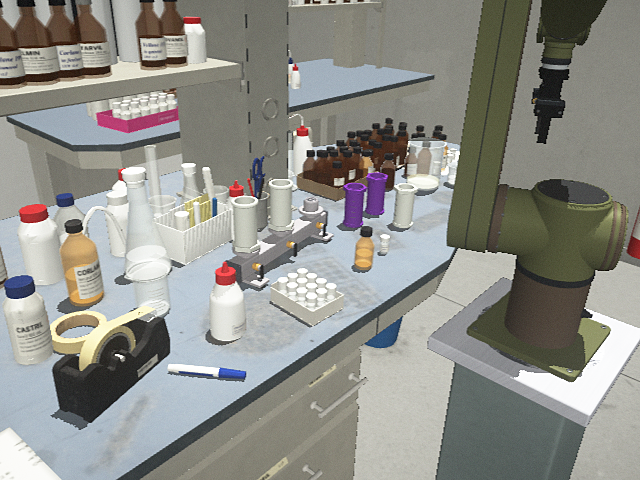

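View pics/top0.png

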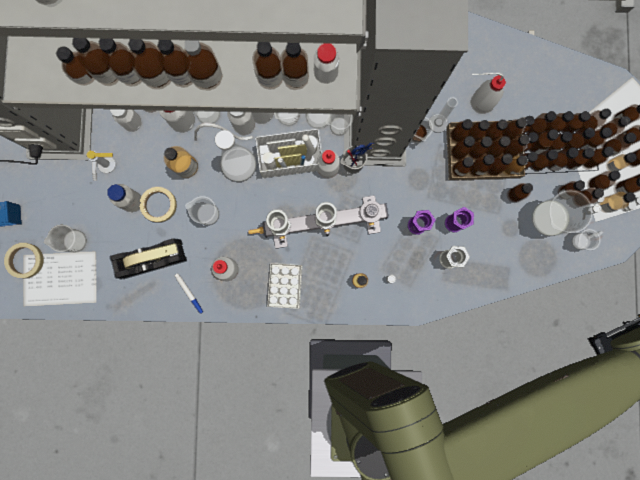

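The top view shows the white funnel, collar up, at about (455,257), with purple look-alikes at (422,221) and (461,219). The bare spigot is at (372,209), and the seated funnels are at (277,220) and (325,214).

Run:
```python
from h import *
i=camera_info('top'); im=cv2.imread('pics/top0.png')
for n,(u,v),z in (('fun',(455,257),.11),('b',(277,220),.19),('c',(325,214),.19),('screen',(372,209),.106),('p1',(422,221),.11),('p2',(461,219),.11),('amber',(359,281),.099),('vial',(391,279),.045),('deck',(500,257),0)):
    print(n,np.round(onz(i,u,v,z),3))
for k,(u,v) in enumerate(((455,257),(372,209))):
    c=im[v-32:v+32,u-40:u+40]; cv2.imwrite(f'pics/c{k}.png',cv2.resize(c,None,fx=5,fy=5,interpolation=cv2.INTER_CUBIC))
a=cv2.imread('pics/c0.png');b=cv2.imread('pics/c1.png');cv2.imwrite('pics/c.png',np.hstack([a,b]))
```

```text
fun [ 0.475 -0.229  0.11 ]
b [0.557 0.255 0.19 ]
c [0.575 0.131 0.19 ]
screen [ 0.604 -0.     0.106]
p1 [ 0.573 -0.138  0.11 ]
p2 [ 0.581 -0.246  0.11 ]
amber [0.405 0.033 0.099]
vial [ 0.414 -0.063  0.045]
deck [ 0.486 -0.391  0.   ]
```

View pics/c.png

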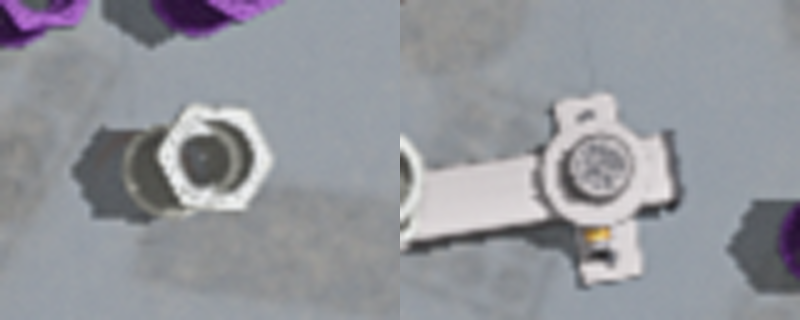

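The funnel top is at about (0.476, −0.239), with collar flats facing ±x. The bare spigot is at about (0.602, 0.0). I'll move above the funnel and check with the wrist camera.

>>> apply_moves --increments '[[[20,35,0,-0.066,-1],[20,35,0,-0.066,-1],[20,35,0,-0.066,-1],[20,35,0,-0.066,-1],[20,35,0,-0.066,-1],[20,35,0,-0.066,-1],[20,35,0,-0.066,-1],[20,35,0,-0.066,-1]]]'

```text
time_s: 0.77
eef_pos: [0.4406, -0.3045, 0.2142]
orientation: [-0.0, 0.999, -0.043, -0.0]
force: [0.3, 0.2, 0.9]
gripper_width: 1.002
finger_force: 0.0
```

Run:
```python
from h import *
i=camera_info('wrist'); im=snap('wrist','w1.png'); s=read_state(); print(s['eef_pos'],s['orientation'],-np.array(i['R']).T@i['t'],np.round(i['R'],2).tolist())
print(proj(i,[.476,-.239,.11]), proj(i,[.476,-.239,0]))
```

```text
[ 0.4435345  -0.29890982  0.2142385 ] [-2.51234671e-03  9.99137059e-01 -4.14484620e-02  9.22196837e-04] [ 0.50621488 -0.31039231  0.38398308] [[-0.09, -1.0, 0.0], [-0.97, 0.08, 0.24], [-0.24, 0.02, -0.97]]
(np.float64(217.85931861528493), np.float64(192.5284582509068)) (np.float64(247.3771143132441), np.float64(176.44186751399243))
```

View pics/w1.png

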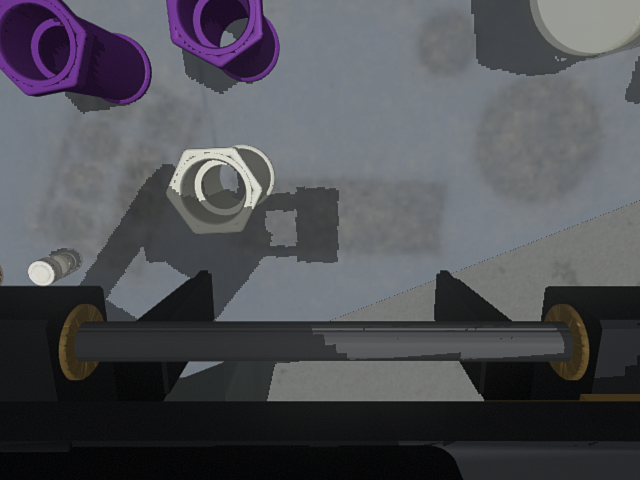

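The wrist view shows the white funnel's collar at about (216,190), within 3 px of the prediction. Its flats line up with the tool's x axis. The bench edge runs from (330,320) to (640,200).

Run:
```python
from h import *
i=camera_info('wrist'); print(onz(i,216,190,.11))
for p in ((330,320),(640,200)): print(onz(i,*p,0))
j=camera_info('top')
for p in ((415,324),(300,322),(470,308)): print(onz(j,*p,0))
print(read_state()['eef_pos'])
```

```text
[ 0.48071958 -0.23180675  0.11      ]
[ 0.33355679 -0.29553798  0.        ]
[ 0.42837283 -0.58668985  0.        ]
[ 0.28536779 -0.13980916  0.        ]
[0.28529489 0.19531627 0.        ]
[ 0.33460297 -0.30089074  0.        ]
[ 0.4435345  -0.29890982  0.2142385 ]
```

>>> apply_moves --increments '[[[16.5,30,0,0,-1],[17,31,0,0,-1],[0,0,-30,0,-1],[0,0,-35,0,-1],[0,0,-35,0,-1],[0,0,-30,0,-1],[0,0,-23,0,-1],[0,0,0,0,-1]]]'

```text
time_s: 1.48
eef_pos: [0.4694, -0.2429, 0.0553]
orientation: [-0.003, 0.999, -0.041, -0.005]
force: [-1.0, 0.2, -0.5]
gripper_width: 0.999
finger_force: 0.0
```

Run:
```python
from h import *
i=camera_info('wrist'); im=snap('wrist','w2.png'); s=read_state(); print(s['eef_pos'],s['force'])
```

```text
[ 0.47124257 -0.24404381  0.05837582] [-0.58979451 -0.12192929 -0.11464012]
```

View pics/w2.png

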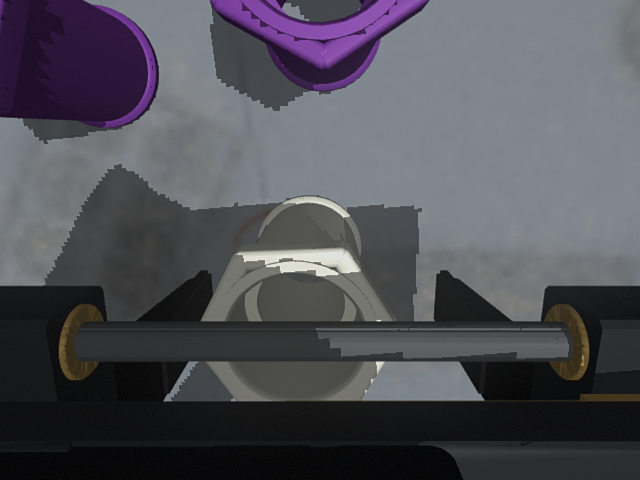

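The funnel's collar is centred near u=298, with the fingers' middle at u=324, so the tool is about 8 mm too far towards −y. I'll correct that and close lightly.

>>> apply_moves --increments '[[[6,8,3,0,-1],[0,0,0,0,-0.6],[0,0,0,0,-0.3],[0,0,0,0,0],[0,0,0,0,0.3],[0,0,0,0,0.3],[0,0,0,0,0.3]]]' --squeeze 6

```text
time_s: 2.12
eef_pos: [0.48, -0.2376, 0.0652]
orientation: [0.0, 0.999, -0.041, 0.0]
force: [0.9, 0.7, 2.1]
gripper_width: 0.669
finger_force: 6.0
```

The opening is 63.6 mm, so the pads are on the collar's corners. I'll go lower.

>>> apply_moves --increments '[[[0,0,0,0,-0.5],[0,0,0,0,-0.6],[0,0,-10,0,-0.6],[0,0,-8,0,-0.6],[0,0,0,0,-0.2],[0,0,0,0,0.3],[0,0,0,0,0.3],[0,0,0,0,0.3]]]' --squeeze 6

```text
time_s: 2.78
eef_pos: [0.4797, -0.2374, 0.0465]
orientation: [-0.0, 0.999, -0.041, -0.0]
force: [-0.7, 0.0, -1.0]
gripper_width: 0.659
finger_force: 6.0
```

Run:
```python
from h import *
im=snap('scene','s2.png'); i=camera_info('scene'); u,v=map(int,proj(i,[.48,-.238,.08])); print(u,v)
c=im[v-60:v+50,u-65:u+65,::-1]
w=cv2.imread('pics/w1.png')*0+camera('wrist')[:,:,::-1]
a=cv2.resize(c,(591,500),interpolation=cv2.INTER_CUBIC)
b=cv2.resize(w[150:410,190:460],None,fx=.75,fy=.75); o=np.zeros((500,591+b.shape[1],3),np.uint8); o[:,:591]=a;o[:b.shape[0],591:]=b
cv2.imwrite('pics/s2c.png',o); print(o.shape, read_state()['gripper_width'])
```

```text
404 196
(500, 793, 3) 0.6610623409465302
```

View pics/s2c.png

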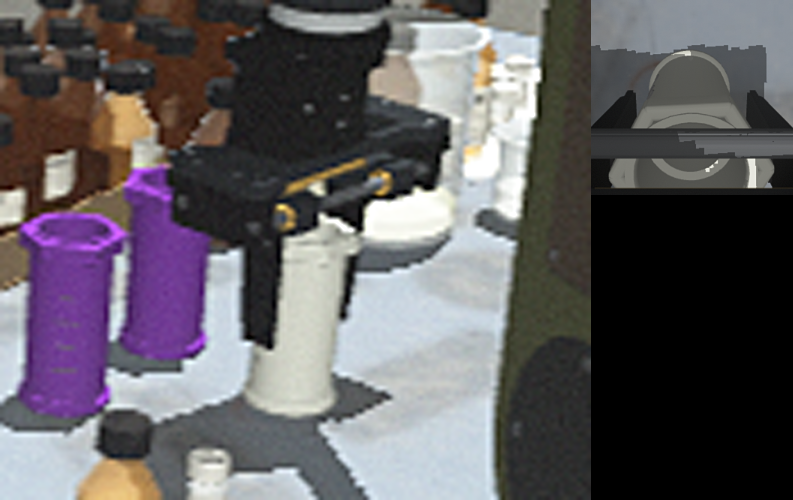

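The fingers are straight and rest on the collar's corners. I'll turn 30° to grip across the flats and read the width.

>>> apply_moves --increments '[[[0,0,0,0,-0.6],[0,0,0,-0.12,-0.6],[0,0,0,-0.12,-0.6],[0,0,0,-0.12,-0.6],[0,0,0,-0.12,0],[0,0,0,0,0.4],[0,0,0,0,0.4],[0,0,0,0,0.4]]]' --squeeze 6

```text
time_s: 3.55
eef_pos: [0.4799, -0.2376, 0.0469]
orientation: [0.0, 0.961, -0.276, 0.0]
force: [-0.4, -0.8, -0.4]
gripper_width: 0.587
finger_force: 6.0
```

Run:
```python
from h import *
im=snap('wrist','w3.png')
im2=snap('top','t3.png')[:,:,::-1]
b=im[150:410,190:460,::-1]; c=cv2.resize(im2[200:300,400:520],None,fx=4,fy=4)
o=np.zeros((400,270+480,3),np.uint8);o[:260,:270]=b;o[:,270:]=c;cv2.imwrite('pics/w3c.png',o); s=read_state();print(s['eef_pos'],s['orientation'],s['gripper_width'])
```

```text
[ 0.47993534 -0.23756796  0.04691588] [ 5.06433276e-05  9.60967092e-01 -2.76662574e-01  2.57821049e-04] 0.5889639860437024
```

View pics/w3c.png

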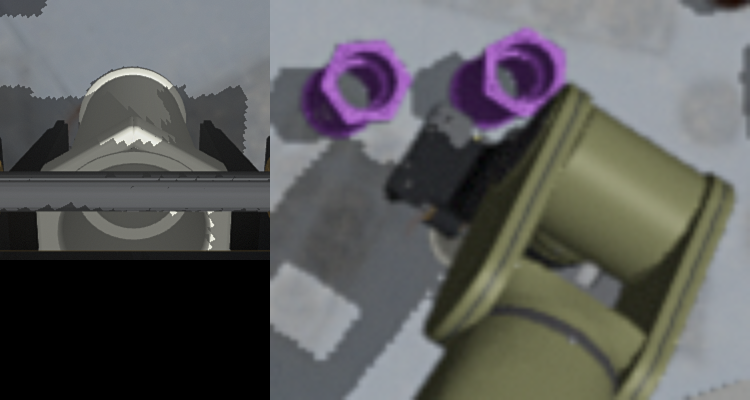

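The width is now 56 mm, so the collar flats are gripped squarely. I'll re-grip with the pads level with the collar and use it as the pivot.

>>> apply_moves --increments '[[[0,0,0,0,-0.5],[0,0,0,0,-0.5],[0,0,19,0,-0.5],[0,0,19,0,-0.5],[0,0,0,0,-0.2],[0,0,0,0,0.3],[0,0,0,0,0.3]]]' --squeeze 5

```text
time_s: 4.23
eef_pos: [0.4793, -0.2372, 0.0838]
orientation: [-0.0, 0.961, -0.277, -0.0]
force: [-0.4, 0.7, -0.6]
gripper_width: 0.594
finger_force: 0.2
```

>>> apply_moves --increments '[[[0,0,0,0,0.3],[-6,3.7,1,0,0.3],[-6,3.7,1,0,0.3],[-6,3.7,0.8,0,0.3],[-6,3.7,0.4,0,0.3],[-6,3.7,-0.3,0,0.3],[-6,3.7,-0.8,0,0.3]]]' --squeeze 5

```text
time_s: 4.82
eef_pos: [0.4429, -0.2148, 0.0867]
orientation: [0.0, 0.961, -0.277, -0.0]
force: [-0.2, 0.8, -1.0]
gripper_width: 0.589
finger_force: 5.0
```

Run:
```python
from h import *
im=snap('scene','s4.png'); i=camera_info('scene'); u,v=map(int,proj(i,[.46,-.21,.05]))
cv2.imwrite('pics/s4c.png',cv2.resize(im[v-60:v+50,u-65:u+65,::-1],(591,500),interpolation=cv2.INTER_CUBIC)); s=read_state();print(s['eef_pos'],s['force'],s['gripper_width'],s['finger_force'])
```

```text
[ 0.44183925 -0.21401303  0.08610882] [ 0.39715566 -0.47101701 -1.85983491] 0.5887296813597318 4.9988119304180145
```

View pics/s4c.png

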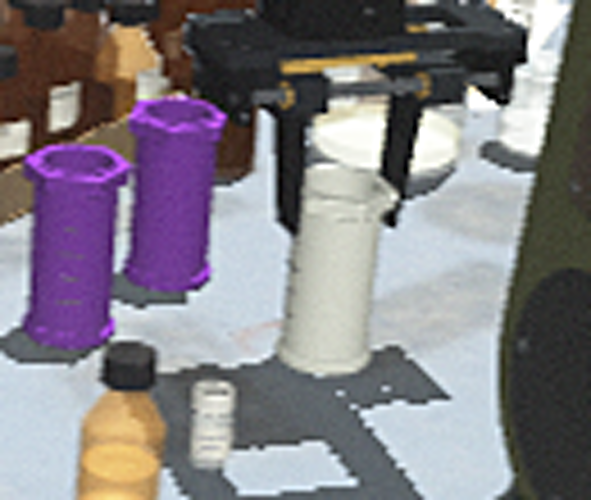

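Run:
```python
from h import *
i=camera_info('scene'); u,v=map(int,proj(i,[.46,-.21,.05]))
f=lambda a,b:(u-65+a*130/591, v-60+b*110/500)
p=f(325,374); print(onz(i,*p,0)[:2])
R=np.array([.442,-.214])
d=np.array([-.847,.532])
for th,base in ((0,R),):
    c=np.array(i['t'])*0- np.array(i['R']).T@i['t']; n=c[:2]-base; n/=np.linalg.norm(n); print('upright near-edge',base+.028*n)
c0=np.array([.4793,-.2372])
print('pivot if stationary',c0+.028*d)
for k,(a,b) in enumerate(((345,180),(350,205),(303,300),(375,300))): print(f(a,b))
```

```text
[ 0.42762226 -0.19829631]
upright near-edge [ 0.42748796 -0.19005422]
pivot if stationary [ 0.455584 -0.222304]
(413.88832487309645, 190.6)
(414.98815566835873, 196.1)
(404.6497461928934, 217.0)
(420.48730964467006, 217.0)
```

The funnel mostly slid, because the arc lifted it. I'll set it back, re-grip at 3 N, and press down while moving.

>>> apply_moves --increments '[[[0,0,6,0,0.3],[14,-8,0,0,0.3],[15,-8,0,0,0.3],[14,-8,0,0,0.3],[0,0,-4,0,0.3],[0,0,-3,0,0.3],[0,0,0,0,0.3],[0,0,0,0,0.3]]]' --squeeze 4

```text
time_s: 5.53
eef_pos: [0.4857, -0.2386, 0.085]
orientation: [-0.0, 0.961, -0.277, -0.001]
force: [0.5, -0.9, -1.0]
gripper_width: 0.594
finger_force: 4.0
```

>>> apply_moves --increments '[[[0,0,0,0,-0.3],[0,0,0,0,-0.3],[0,0,2,0,-0.2],[0,0,0,0,0.3],[0,0,0,0,0.3],[0,0,0,0,0.3]]]' --squeeze 3

```text
time_s: 6.03
eef_pos: [0.4872, -0.2395, 0.0886]
orientation: [0.0, 0.961, -0.277, 0.001]
force: [0.1, 0.6, 3.1]
gripper_width: 0.589
finger_force: 3.0
```

>>> apply_moves --increments '[[[0,0,-2,0,0.3],[-5,3.1,-1.5,0,0.3],[-5,3.1,-1.5,0,0.3],[-5,3.1,-1,0,0.3],[-5,3.1,-1,0,0.3]]]' --squeeze 3

```text
time_s: 6.45
eef_pos: [0.4662, -0.2265, 0.0807]
orientation: [0.0, 0.961, -0.277, 0.0]
force: [1.0, -0.1, 3.5]
gripper_width: 0.588
finger_force: 3.0
```

```bash
cat > rim.py <<'E'
from h import *
import sys
# white-ish mask of the funnel in the scene view: bottom point and outline
im=snap('scene',sys.argv[1]); i=camera_info('scene'); s=read_state(); e=s['eef_pos']
u,v=map(int,proj(i,e)); 
hsv=cv2.cvtColor(im,cv2.COLOR_RGB2HSV); x0,y0=u-60,v-60
m=((hsv[...,1]<60)&(hsv[...,2]>110)&(im[...,0].astype(int)>im[...,2]+4)).astype(np.uint8)[y0:v+60,x0:u+60]
n,l,st,ce=cv2.connectedComponentsWithStats(m)
for k in range(1,n):
    if st[k][4]>150: print('blob',st[k],ce[k].round(1))
print('origin',x0,y0,'eef',e,'F',s['force'],s['gripper_width'],s['finger_force'])
E
python3 rim.py s5.png
```

```text
blob [ 45  33  29  56 880] [59.7 62.4]
blob [ 76  35  17  16 175] [84.  43.4]
origin 346 138 eef [ 0.4650956  -0.22580402  0.08015569] F [0.42854109 0.2988896  3.25875968] 0.5886916897842198 3.0004465207457542
```

Run:
```python
from h import *
i=camera_info('scene'); c=-np.array(i['R']).T@i['t']
for b in ((.465,-.226),(.487,-.2395)):
    b=np.array(b); n=c[:2]-b; n/=np.linalg.norm(n); p=b+.028*n; print(proj(i,[*p,0]), proj(i,[*b,.11]))
print(proj(i,[.465,-.226,.1]))
```

```text
(np.float64(403.19151926760054), np.float64(230.23974090553517)) (np.float64(407.45224741957685), np.float64(188.1420842968915))
(np.float64(399.3367728602343), np.float64(226.27996015197627)) (np.float64(403.3853344453165), np.float64(184.74350724519212))
(np.float64(407.0940625535674), np.float64(191.68109053099806))
```

The rim stayed put, so the funnel is tilting (about 14°). I'll continue the arc.

>>> apply_moves --increments '[[[-8.5,5.3,-0.5,0,0.3],[-8.5,5.3,-1,0,0.3],[-8.5,5.3,-2,0,0.3],[-7.3,4.6,-3,0,0.3],[-7.3,4.6,-3.6,0,0.3],[-7.3,4.6,-4.2,0,0.3],[0,0,0,0,0.3]]]' --squeeze 3

```text
time_s: 7.08
eef_pos: [0.4167, -0.1955, 0.0646]
orientation: [-0.001, 0.961, -0.277, -0.002]
force: [-1.4, 0.7, 0.8]
gripper_width: 0.587
finger_force: 3.0
```

```bash
python3 rim.py s6.png
python3 - <<'E'
from h import *
im=cv2.imread('pics/s6.png'); cv2.imwrite('pics/s6c.png',cv2.resize(im[140:270,340:480],None,fx=4,fy=4,interpolation=cv2.INTER_CUBIC))
E
```

```text
blob [ 88   0  21  13 159] [97.5  5.1]
blob [ 39  40  36  36 599] [57.1 57.8]
origin 354 151 eef [ 0.41775169 -0.19611968  0.06524729] F [-0.4874694   0.54652782 -0.05148843] 0.5906376977310809 3.000047206878662
```

View pics/s6c.png

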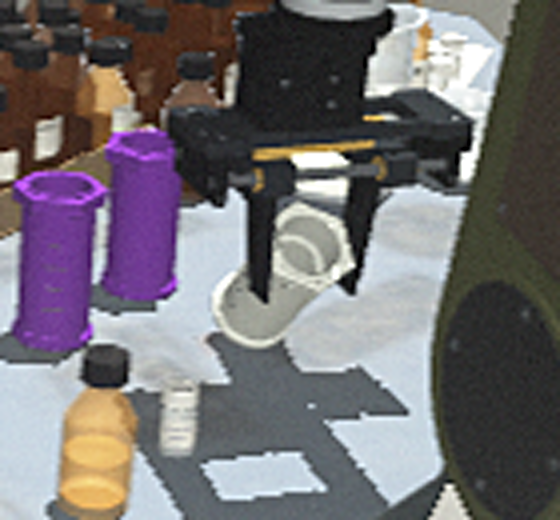

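The view shows the funnel tilted about 45°, collar at crop (310,245), held between the fingers. I'll continue down to the bench.

>>> apply_moves --increments '[[[-9.5,6,-8,0,0.3],[-9.5,6,-9,0,0.3],[-7.3,4.6,-11,0,0.3],[-7.2,4.5,-11,0,0.3],[-3.5,2.2,-8,0,0.3],[-3.3,2,-8,0,0.3],[-1,0.6,-2,0,0.3],[0,0,0,0,0.3]]]' --squeeze 3

```text
time_s: 7.8
eef_pos: [0.3773, -0.1709, 0.0085]
orientation: [-0.0, 0.961, -0.277, -0.001]
force: [-0.0, -0.2, -0.5]
gripper_width: 0.586
finger_force: 3.0
```

```bash
python3 rim.py s7.png
```

```text
blob [ 53  37  21  26 375] [62.6 49.6]
blob [  45   82   75   38 1467] [ 88.6 107.3]
origin 360 179 eef [ 0.37797038 -0.17126417  0.00914851] F [ 0.19455572 -0.0439133  -1.77844405] 0.5920791444519462 2.9999344423413277
```

>>> apply_moves --increments '[[[0,0,0,0,-0.2],[0,0,0,0,-0.3],[0,0,0,0,-0.4],[0,0,0,0,-0.6],[0,0,0,0,-0.8],[0,0,0,0,-1],[0,0,0,0,-1],[0,0,0,0,-1]]]'

```text
time_s: 8.52
eef_pos: [0.3781, -0.1713, 0.0095]
orientation: [0.0, 0.961, -0.277, 0.0]
force: [-1.0, -0.2, -0.1]
gripper_width: 0.98
finger_force: 0.0
```

>>> apply_moves --increments '[[[0,0,0,0,-1],[0,0,35,0,-1],[-3,2,40,0,-1],[-3,2,40,0,-1],[-3,2,40,0,-1],[0,0,30,0,-1],[0,0,0,0,-1],[0,0,0,0,-1]]]'

```text
time_s: 9.18
eef_pos: [0.3702, -0.166, 0.197]
orientation: [0.001, 0.961, -0.277, 0.003]
force: [-0.7, 0.2, -0.4]
gripper_width: 1.003
finger_force: 0.0
```

Run:
```python
from h import *
i=camera_info('wrist'); im=snap('wrist','w8.png'); s=read_state(); print(s['eef_pos'],s['orientation'])
t=snap('top','t8.png'); j=camera_info('top'); print(proj(j,[.42,-.2,.03]))
u,v=map(int,proj(j,[.41,-.19,.03]))
a=cv2.resize(im[:,:,::-1],(480,360)); b=cv2.resize(t[v-40:v+40,u-35:u+35,::-1],(315,360)); cv2.imwrite('pics/w8c.png',np.hstack([a,b])); print(u,v)
np.save('w8.npy',{k:i[k] for k in i},allow_pickle=True)
```

```text
[ 0.36914486 -0.1653496   0.19470852] [ 1.44286067e-04  9.60747388e-01 -2.77424173e-01  5.14351509e-04]
(np.float64(437.88111584381556), np.float64(277.83947705282924))
434 281
```

View pics/w8c.png

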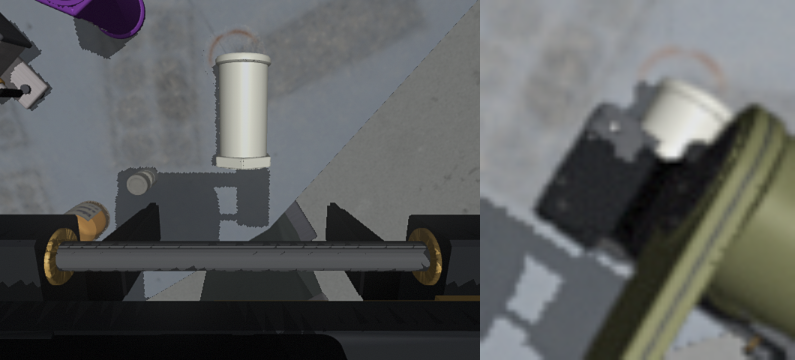

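The funnel lies on its side, axis along the tool's x. In the wrist view (at 0.75 scale) the rim is near (243,60) and the collar near (243,162).

Run:
```python
from h import *
i=np.load('w8.npy',allow_pickle=True).item()
im=cv2.imread('pics/w8.png'); hsv=cv2.cvtColor(im,cv2.COLOR_BGR2HSV)
m=((hsv[...,1]<60)&(hsv[...,2]>130)&(im[...,2].astype(int)>im[...,0]+3)).astype(np.uint8); m[:60]=0;m[230:]=0;m[:,:260]=0;m[:,380:]=0
n,l,st,ce=cv2.connectedComponentsWithStats(m); k=1+st[1:,4].argmax(); m=l==k
for r in range(66,230,4):
    c=np.where(m[r])[0]
    if len(c): print(r,c.min(),c.max(),onz(i,(c.min()+c.max())/2,r,.028)[:2].round(4),round(np.linalg.norm(onz(i,c.min(),r,.028)-onz(i,c.max()+1,r,.028))*1e3,1))
```

```text
82 322 322 [ 0.4602 -0.2225] 0.8
86 297 355 [ 0.4562 -0.2235] 44.8
90 297 355 [ 0.4538 -0.222 ] 44.9
94 297 355 [ 0.4513 -0.2205] 45.0
98 298 355 [ 0.4486 -0.2192] 44.3
102 297 355 [ 0.4464 -0.2174] 45.2
106 298 355 [ 0.4437 -0.2161] 44.5
110 297 354 [ 0.4416 -0.2139] 44.6
114 297 354 [ 0.4391 -0.2124] 44.7
118 297 354 [ 0.4366 -0.2108] 44.8
122 297 354 [ 0.4341 -0.2092] 44.9
126 297 354 [ 0.4316 -0.2076] 45.0
130 297 354 [ 0.429 -0.206] 45.1
134 298 354 [ 0.4263 -0.2047] 44.4
138 297 354 [ 0.4239 -0.2028] 45.3
142 297 354 [ 0.4213 -0.2012] 45.4
146 297 354 [ 0.4187 -0.1995] 45.5
150 298 354 [ 0.4159 -0.1982] 44.8
154 297 354 [ 0.4135 -0.1963] 45.7
158 298 354 [ 0.4107 -0.1949] 45.0
162 298 354 [ 0.4081 -0.1933] 45.1
166 298 354 [ 0.4054 -0.1916] 45.2
170 298 354 [ 0.4028 -0.19  ] 45.3
174 298 353 [ 0.4003 -0.1879] 44.6
178 298 353 [ 0.3977 -0.1863] 44.7
182 298 353 [ 0.395  -0.1846] 44.8
186 298 353 [ 0.3923 -0.1829] 44.9
190 298 353 [ 0.3895 -0.1812] 45.0
194 298 353 [ 0.3868 -0.1795] 45.1
198 298 353 [ 0.3841 -0.1777] 45.2
202 298 353 [ 0.3813 -0.176 ] 45.3
206 298 353 [ 0.3786 -0.1743] 45.4
210 288 360 [ 0.3765 -0.1715] 59.3
214 289 359 [ 0.3737 -0.1697] 57.8
218 289 360 [ 0.3707 -0.1683] 58.7
222 291 357 [ 0.3681 -0.1662] 54.8
```

>>> apply_moves --increments '[[[29,-19,0,0,-1],[29,-19,0,0,-1],[29,-19,-20,0,-1],[0,0,-38,0,-1],[0,0,-40,0,-1],[0,0,-40,0,-1],[0,0,-30,0,-1],[0,0,-10,0,-1]]]'

```text
time_s: 9.95
eef_pos: [0.4502, -0.2187, 0.0083]
orientation: [-0.002, 0.961, -0.277, -0.007]
force: [-1.3, 0.4, -1.3]
gripper_width: 1.001
finger_force: 0.0
```

>>> apply_moves --increments '[[[0,0,0,0,-1],[0,0,0,0,-1]]]'

```text
time_s: 10.12
eef_pos: [0.4556, -0.222, 0.016]
orientation: [-0.0, 0.961, -0.277, -0.001]
force: [0.5, -0.8, 1.0]
gripper_width: 0.999
finger_force: 0.0
```

>>> apply_moves --increments '[[[3,-2,-6,0,-0.6],[0,0,0,0,-0.3],[0,0,0,0,0],[0,0,0,0,0.3],[0,0,0,0,0.3],[0,0,0,0,0.3],[0,0,0,0,0.3]]]' --squeeze 5

```text
time_s: 10.7
eef_pos: [0.4593, -0.2244, 0.0109]
orientation: [0.0, 0.961, -0.277, 0.0]
force: [1.0, 1.0, 1.5]
gripper_width: 0.588
finger_force: 5.0
```

Width 56 mm, so it has the rim. I'll raise it along the arc.

>>> apply_moves --increments '[[[-4,2.5,13,0,0.3],[-5,3.2,13.5,0,0.3],[-7,4.4,12,0,0.3],[-8,5,11,0,0.3],[-9,5.7,9.5,0,0.3],[-10,6.3,8.5,0,0.3],[0,0,0,0,0.3]]]' --squeeze 5

```text
time_s: 11.28
eef_pos: [0.4156, -0.1968, 0.0792]
orientation: [0.0, 0.961, -0.277, 0.001]
force: [0.5, 0.4, -1.0]
gripper_width: 0.592
finger_force: 5.0
```

```bash
python3 rim.py s9.png
python3 - <<'E'
from h import *
im=cv2.imread('pics/s9.png'); cv2.imwrite('pics/s9c.png',cv2.resize(im[140:270,340:480],None,fx=4,fy=4,interpolation=cv2.INTER_CUBIC))
E
```

```text
blob [ 54  49  30  48 875] [66.9 72.8]
origin 355 147 eef [ 0.41602328 -0.1970978   0.07857787] F [0.54850854 0.01154236 0.82555547] 0.5932823830572221 4.999953736132738
```

View pics/s9c.png

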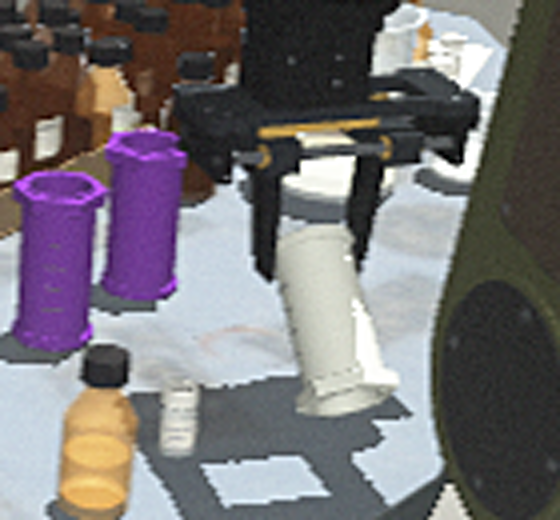

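The crop shows the funnel tilting up, socket end on the bench at about (345,400) and mouth in the fingers at (310,245). I have used up my picture views, so I'll go by numbers from here. I'll finish the arc and square the funnel on the bench.

>>> apply_moves --increments '[[[-11.2,7,6.5,0,0.3],[-11.2,7,5,0,0.3],[-12,7.5,3,0,0.3],[-12,7.5,1.5,0,0.3],[-12,7.5,-1,0,0.3],[-12,7.5,-2.5,0,0.3],[0,0,-2,0,0.3],[0,0,0,0,0.3]]]' --squeeze 4

```text
time_s: 12.0
eef_pos: [0.3459, -0.1533, 0.0884]
orientation: [0.0, 0.961, -0.277, 0.0]
force: [-0.9, 0.3, -0.1]
gripper_width: 0.592
finger_force: 4.0
```

```bash
cat > axis.py <<'E'
from h import *
import sys
# funnel blob in the scene view: tube edge lines -> image axis, against that of an upright tube at the TCP
im=snap('scene',sys.argv[1]); i=camera_info('scene'); s=read_state(); e=s['eef_pos']
zb=float(sys.argv[2]) if len(sys.argv)>2 else 0.
hsv=cv2.cvtColor(im,cv2.COLOR_RGB2HSV)
m=((hsv[...,1]<60)&(hsv[...,2]>90)&(im[...,0].astype(int)>im[...,2]+3)).astype(np.uint8)
a=np.array(proj(i,[e[0],e[1],zb+.02])); b=np.array(proj(i,[e[0],e[1],zb+.085]))
for z in (-.006,0,.005,.01,.02,.03,.04,.05,.06,.07,.08,.09,.1):
    u,v=proj(i,[e[0],e[1],zb+z]); r=m[int(round(v)),int(u)-30:int(u)+30]; c=np.where(r)[0]+int(u)-30
    print(z,round(u,1),int(round(v)),(c.min(),c.max(),len(c)) if len(c) else None)
print('eef',e,'F',s['force'],s['torque'],s['gripper_width'],s['finger_force'])
E
python3 axis.py s10.png
```

```text
-0.006 426.6 251 (np.int64(419), np.int64(440), 22)
0 426.8 249 (np.int64(417), np.int64(440), 24)
0.005 427.1 247 (np.int64(417), np.int64(449), 26)
0.01 427.3 245 (np.int64(417), np.int64(438), 22)
0.02 427.7 242 (np.int64(420), np.int64(438), 19)
0.03 428.2 238 (np.int64(420), np.int64(438), 19)
0.04 428.6 234 (np.int64(420), np.int64(439), 20)
0.05 429.1 231 (np.int64(421), np.int64(439), 19)
0.06 429.5 227 (np.int64(422), np.int64(440), 19)
0.07 430.0 223 (np.int64(406), np.int64(440), 23)
0.08 430.5 220 (np.int64(423), np.int64(441), 19)
0.09 430.9 216 (np.int64(423), np.int64(442), 20)
0.1 431.4 212 (np.int64(424), np.int64(444), 21)
eef [ 0.34611835 -0.15344512  0.08841423] F [-0.23364176  0.33764117  1.23874938] [ 0.20763955  0.09290451 -0.01932543] 0.5886160189270886 3.9999779260961077
```

>>> apply_moves --increments '[[[0,0,-3,0,0.3],[0,0,0,0,-0.25],[0,0,0,0,-0.35],[0,0,-4,0,-0.35],[0,0,0,0,-0.2],[0,0,0,0,0.3],[0,0,0,0,0.3],[0,0,0,0,0.3]]]' --squeeze 12

```text
time_s: 12.72
eef_pos: [0.3454, -0.153, 0.081]
orientation: [-0.0, 0.961, -0.277, -0.0]
force: [0.5, 0.4, -1.0]
gripper_width: 0.588
finger_force: 12.0
```

```bash
python3 axis.py s11.png
python3 - <<'E'
from h import *
i=camera_info('top'); im=cv2.imread('pics/top0.png')
# precise spigot: dark mesh screen near (372,210) and shoulder; mouths of b, c via ellipses
g=cv2.cvtColor(im,cv2.COLOR_BGR2GRAY); print(g[203:218,360:386])
E
```

```text
-0.006 426.7 251 (np.int64(420), np.int64(440), 21)
0 427.0 249 (np.int64(417), np.int64(440), 24)
0.005 427.2 247 (np.int64(417), np.int64(449), 25)
0.01 427.4 245 (np.int64(417), np.int64(438), 22)
0.02 427.9 242 (np.int64(420), np.int64(448), 20)
0.03 428.3 238 (np.int64(421), np.int64(439), 19)
0.04 428.8 235 (np.int64(420), np.int64(439), 19)
0.05 429.2 231 (np.int64(421), np.int64(440), 20)
0.06 429.7 227 (np.int64(422), np.int64(441), 20)
0.07 430.2 224 (np.int64(422), np.int64(448), 21)
0.08 430.6 220 (np.int64(423), np.int64(442), 20)
0.09 431.1 216 (np.int64(423), np.int64(442), 20)
0.1 431.5 212 (np.int64(424), np.int64(444), 21)
eef [ 0.34541581 -0.15305129  0.08112898] F [-0.24595258  0.05803392 -1.68482136] [0.10903744 0.09302409 0.02482885] 0.5878263103300427 11.999792907445226
[[151 148 101 121 188 203 205 206 201 196 194 179 174 189 197 204 206 198
  171 148 147 152 159 162 127 103]
 [148 141 122 182 204 205 206 196 157 129 129 148 150 143 149 169 195 211
  212 176 156 163 178 189 135  97]
 [134 134 170 201 205 206 194 147 130 157 159 176 169 178 190 169 160 193
  21
[... 639 characters left out ...]
65 171 173
  164 205 216 215 213 215 218 168]
 [143 201 212 160  97  71  94 157 154 144 160 153 148 127 157 170 181 164
  185 210 214 212 212 215 218 189]
 [131 200 212 163 103  71  86 153 170 169 166 162 164 130 160 201 186 152
  200 215 214 210 213 216 219 210]
 [115 200 214 177 128  84  68 103 161 198 177 153 170 150 164 174 148 168
  207 214 215 206 213 219 221 220]
 [108 184 209 211 159 104  73  67  96 142 181 191 192 180 166 139 158 205
  217 218 218 212 219 222 224 224]
 [108 131 195 212 177 128 100  81  70  74  97 109 110 107 115 152 202 218
  218 218 211 217 220 218 212 205]
 [130 103 167 207 211 175 154 149 143 122 115  99 111 132 167 206 216 217
  218 213 176 169 170 157 134 109]]
```

>>> apply_moves --increments '[[[0,0,20,0,0.3],[0,0,40,0,0.3],[0,0,40,0,0.3],[5,5,30,0.08,0.3],[20,20,0,0.12,0.3],[25,25,0,0.12,0.3],[25,25,0,0.12,0.3],[25,25,0,0.12,0.3]]]'

```text
time_s: 13.43
eef_pos: [0.4466, -0.052, 0.2119]
orientation: [0.0, 1.0, 0.002, 0.001]
force: [-0.3, -1.0, -0.7]
gripper_width: 0.59
finger_force: 12.0
```

>>> apply_moves --increments '[[[25,25,0,0,0.3],[22,18,0,0,0.3],[10,8,0,0,0.3],[0,0,0,0,0.3],[0,0,0,0,0.3],[0,0,0,0,0.3]]]'

```text
time_s: 13.93
eef_pos: [0.5018, -0.0029, 0.2112]
orientation: [0.0, 1.0, -0.001, -0.001]
force: [-1.2, 0.3, -0.9]
gripper_width: 0.586
finger_force: 12.0
```

```bash
python3 axis.py s12.png 0.13 | tail -12
python3 - <<'E'
from h import *
for n,f in (('wrist','w12.png'),):
    i=camera_info(n); im=snap(n,f); s=read_state(); print(s['eef_pos'],s['orientation'])
    np.save('w12.npy',i,allow_pickle=True)
    u,v=proj(i,[.602,0,.106]); print(u,v, proj(i,[.602,.0155,.106]),proj(i,[.602,.019,.101]))
    g=cv2.cvtColor(im,cv2.COLOR_RGB2GRAY); u,v=int(u),int(v); print(g[v,u-60:u+60:3],'\n',g[max(0,v-60):v+60:3,u])
E
```

```text
0.005 343.1 198 (np.int64(313), np.int64(357), 27)
0.01 343.2 196 (np.int64(324), np.int64(357), 25)
0.02 343.4 192 (np.int64(335), np.int64(355), 21)
0.03 343.5 188 (np.int64(335), np.int64(355), 21)
0.04 343.7 184 (np.int64(334), np.int64(355), 20)
0.05 343.9 180 (np.int64(334), np.int64(356), 23)
0.06 344.1 176 (np.int64(336), np.int64(356), 21)
0.07 344.3 172 (np.int64(336), np.int64(373), 25)
0.08 344.5 168 (np.int64(341), np.int64(373), 23)
0.09 344.7 164 (np.int64(341), np.int64(357), 17)
0.1 344.9 160 (np.int64(315), np.int64(371), 22)
eef [ 0.50178953 -0.00309985  0.21130088] F [ 0.21566504 -0.08383304 -1.44146899] [-0.00065531  0.02384115 -0.00580916] 0.5872974369740764 11.999738359590992
[ 0.50183904 -0.0031446   0.21145169] [ 1.44848266e-04  9.99998238e-01 -1.87015017e-03 -7.64450498e-05]
317.23545918387987 77.33218710335564 (np.float64(291.92098877916317), np.float64(77.43324288289352)) (np.float64(286.8828023595772), np.float64(78.51504608988876))
[217 218 216 216 119 204 201 204 128 114  89 212 133  97 166 103 104 105
  97 165 114 165 229 167 129 112  98 230 140 108 229 228 230 231 230 227
 226 227 228 217] 
 [144 167 216 216 196  96 144 216 216 212 160 122 220 109  96 121 103 103
 108 102 114  98 106 172 166 227 237 120 109 227 101  85 138 208 217 209
 209 220  90 145]
```

Run:
```python
from h import *
i=np.load('w12.npy',allow_pickle=True).item(); im=cv2.imread('pics/w12.png'); g=cv2.cvtColor(im,cv2.COLOR_BGR2GRAY)
y0,x0=0,230; c=cv2.medianBlur(cv2.resize(g[y0:170,x0:410],None,fx=2,fy=2,interpolation=cv2.INTER_CUBIC),5)
for nm,z,r in (('screen/top',.106,(40,55)),('spigot',.101,(56,68)),('shoulder',.08,(84,104))):
    q=cv2.HoughCircles(c,cv2.HOUGH_GRADIENT,1,8,param1=100,param2=12,minRadius=r[0],maxRadius=r[1])
    if q is not None:
        for a in q[0][:4]: u,v=a[0]/2+x0,a[1]/2+y0; print(nm,round(u,1),round(v,1),a[2]/2,onz(i,u,v,z).round(4))
# dark-screen mask centroid
p=cv2.GaussianBlur(g,(0,0),4); m=(p<150).astype(np.uint8); n,l,st,ce=cv2.connectedComponentsWithStats(m); k=l[77,317]; print(st[k],ce[k])
```

```text
screen/top 314.8 77.8 22.15 [0.6018 0.0015 0.106 ]
screen/top 316.2 85.8 27.2 [0.5971 0.0006 0.106 ]
screen/top 310.8 78.8 26.05 [0.6012 0.004  0.106 ]
screen/top 316.2 81.8 23.3 [0.5995 0.0006 0.106 ]
spigot 312.2 80.2 33.7 [0.6009 0.0032 0.101 ]
spigot 317.8 79.2 33.15 [ 6.015e-01 -3.000e-04  1.010e-01]
spigot 314.8 84.8 28.75 [0.5983 0.0017 0.101 ]
spigot 315.2 75.2 28.175 [0.6038 0.0013 0.101 ]
shoulder 319.8 82.8 48.95 [ 0.6018 -0.0013  0.08  ]
shoulder 313.8 83.8 48.4 [0.6012 0.0027 0.08  ]
shoulder 309.8 82.8 50.05 [0.6018 0.0054 0.08  ]
shoulder 315.8 79.8 44.0 [0.6037 0.0013 0.08  ]
[ 282   58   53   55 2092] [307.49139579  85.36042065]
```

Run:
```python
from h import *
i=np.load('w12.npy',allow_pickle=True).item(); im=cv2.imread('pics/w12.png'); g=cv2.cvtColor(im,cv2.COLOR_BGR2GRAY)
e=np.array([.5018,-.0031,.2114]); zt=e[2]+.029
for o in (-.008,-.004,0,.004,.008): print(o,[np.round(proj(i,[e[0]+o+dx,e[1],zt+dz]),1).tolist() for dx,dz in ((.028,0),(.022,0),(.028,-.008),(.032,-.1),(-.022,0))])
u=int(proj(i,[e[0]+.028,e[1],zt])[0]); print(u)
col=im[:,u-6:u+7].mean(1).round().astype(int)
print([(r,*col[r]) for r in range(150,420,4)])
t=cv2.imread('pics/top0.png');
```

```text
-0.008 [[322.7, 270.5], [322.8, 286.7], [322.7, 263.7], [322.8, 209.9], [323.3, 396.7]]
-0.004 [[322.7, 259.5], [322.7, 275.9], [322.7, 253.2], [322.8, 203.0], [323.2, 387.3]]
0 [[322.6, 248.3], [322.7, 265.0], [322.6, 242.6], [322.7, 196.1], [323.2, 377.8]]
0.004 [[322.6, 237.1], [322.6, 253.9], [322.6, 231.9], [322.7, 189.1], [323.2, 368.2]]
0.008 [[322.5, 225.6], [322.6, 242.7], [322.5, 221.0], [322.7, 182.0], [323.1, 358.4]]
322
[(150, np.int64(204), np.int64(202), np.int64(208)), (154, np.int64(197), np.int64(195), np.int64(202)), (158, np.int64(190), np.int64(189), np.int64(194)), (162, np.int64(157), np.int64(147), np.int64(139)), (166, np.int64(158), np.int64(148), np.int64(140)), (170, np.int64(157), np.int64(148), np.int64(140)), (174, np.int64(158), np.int64(149), np.int64(140)), (178, np.int64(159), np.int64(149), np.int64(140)), (182, np.int64(129), np.int64(121), np.int64(114)), (186, np.int64(93), np.int64(88), np.int64(83)), (190, np.int64(93), np.int64(87), np.int64(82)), (194, np.int64(93), np.int64(87), np.int64(83)), (198, np.int64(92), np.int64(87), np.int64(82))
[... 2042 characters left out ...]
(85)), (366, np.int64(81), np.int64(85), np.int64(85)), (370, np.int64(81), np.int64(85), np.int64(85)), (374, np.int64(81), np.int64(85), np.int64(85)), (378, np.int64(81), np.int64(85), np.int64(85)), (382, np.int64(81), np.int64(85), np.int64(85)), (386, np.int64(81), np.int64(85), np.int64(85)), (390, np.int64(95), np.int64(101), np.int64(100)), (394, np.int64(123), np.int64(131), np.int64(131)), (398, np.int64(125), np.int64(132), np.int64(132)), (402, np.int64(24), np.int64(24), np.int64(24)), (406, np.int64(27), np.int64(26), np.int64(26)), (410, np.int64(26), np.int64(26), np.int64(25)), (414, np.int64(25), np.int64(25), np.int64(24)), (418, np.int64(25), np.int64(25), np.int64(24))]
```

The mouth's rim edges put the funnel axis 5 mm behind the TCP in x. I'll move over the spigot allowing for that.

>>> apply_moves --increments '[[[20,1,0,0,0.3],[25,1,0,0,0.3],[25,1,0,0,0.3],[20,1,0,0,0.3],[10,0,0,0,0.3],[4.5,0,0,0,0.3],[0,0,0,0,0.3],[0,0,0,0,0.3]]]'

```text
time_s: 14.7
eef_pos: [0.6063, 0.0015, 0.2114]
orientation: [0.0, 1.0, -0.001, -0.0]
force: [-0.5, 0.2, -1.4]
gripper_width: 0.587
finger_force: 12.0
```

Run:
```python
from h import *
print(read_state()['eef_pos'])
snap('scene','s13.png')
```

```text
[0.60627685 0.00146278 0.21135408]
```

>>> apply_moves --increments '[[[0,0,-10,0,0.3],[0,0,-10,0,0.3],[0,0,-4,0,0.3],[0,0,-4,0,0.3],[0,0,-3,0,0.3],[0,0,0,0,0.3]]]'

```text
time_s: 15.25
eef_pos: [0.6067, 0.0019, 0.1794]
orientation: [-0.0, 1.0, -0.001, -0.001]
force: [1.0, 0.1, -1.9]
gripper_width: 0.59
finger_force: 12.0
```

>>> apply_moves --increments '[[[0,0,-5,0,0.3],[0,0,-5,0,0.3],[0,0,-4,0,0.3],[0,0,-3,0,0.3],[0,0,-2,0,0.3],[0,0,0,0,0.3]]]'

```text
time_s: 15.75
eef_pos: [0.6071, 0.0018, 0.1613]
orientation: [-0.0, 1.0, -0.001, -0.0]
force: [1.3, -0.4, -1.3]
gripper_width: 0.589
finger_force: 12.0
```

>>> apply_moves --increments '[[[0,0,-1.5,0,0.3],[0,0,-1.5,0,0.3],[0,0,-1.5,0,0.3],[0,0,0,0,0.3]]]' --squeeze 8

```text
time_s: 16.08
eef_pos: [0.6089, 0.0016, 0.1606]
orientation: [0.0, 1.0, -0.001, 0.002]
force: [-2.4, 0.7, 7.6]
gripper_width: 0.589
finger_force: 8.0
```

A 7.6 N upward force at the expected height means it is on the shoulder. I'll release, withdraw and check.

>>> apply_moves --increments '[[[0,0,0.5,0,-0.25],[0,0,0,0,-0.4],[0,0,0,0,-0.8],[0,0,0,0,-1],[0,0,0,0,-1],[0,0,15,0,-1],[0,0,35,0,-1],[0,0,40,0,-1]]]'

```text
time_s: 16.75
eef_pos: [0.605, 0.002, 0.2444]
orientation: [-0.0, 1.0, -0.001, -0.004]
force: [1.8, 0.3, 1.0]
gripper_width: 0.991
finger_force: 0.0
```

>>> apply_moves --increments '[[[-30,-5,25,0,-1],[-40,-10,0,0,-1],[-40,-10,0,0,-1],[-40,-10,0,0,-1],[-35,-10,0,0,-1],[0,0,0,0,-1],[0,0,0,0,-1],[0,0,0,0,-1]]]'

```text
time_s: 17.42
eef_pos: [0.4224, -0.0432, 0.2727]
orientation: [0.0, 1.0, -0.001, 0.001]
force: [1.4, -0.1, -0.1]
gripper_width: 1.001
finger_force: 0.0
```

Run:
```python
from h import *
im=snap('scene','s14.png'); i=camera_info('scene'); s=read_state(); print(s['eef_pos'],s['force'])
snap('top','t14.png'); snap('wrist','w14.png')
hsv=cv2.cvtColor(im,cv2.COLOR_RGB2HSV)
m=((hsv[...,1]<70)&(hsv[...,2]>100)&(im[...,0].astype(int)>im[...,2]+3)).astype(np.uint8)
for nm,(x,y) in (('b',(.557,.255)),('c',(.578,.128)),('fun',(.6018,.0007))):
    print(nm)
    for z in (.08,.1,.12,.14,.16,.18):
        u,v=proj(i,[x,y,z]); u0=int(u); c=np.where(m[int(round(v)),u0-22:u0+22])[0]+u0-22
        print(z,round(u,1),round(v,1),(c.min(),c.max(),len(c)) if len(c) else None)
    u,v=proj(i,[x,y,.19]); c=m[int(v)-15:int(v)+15,int(u)-4:int(u)+5].sum(1); print('rows',int(v)-15,c.tolist())
    u,v=proj(i,[x,y,.08]); c=m[int(v)-12:int(v)+18,int(u)-4:int(u)+5].sum(1); print('rows',int(v),int(v)-12,c.tolist())
```

```text
[ 0.42280829 -0.04311977  0.27259544] [ 0.23879161  0.71258012 -0.02368851]
b
0.08 246.9 246.2 (np.int64(233), np.int64(260), 28)
0.1 246.6 238.0 (np.int64(224), np.int64(267), 34)
0.12 246.3 229.6 (np.int64(224), np.int64(256), 33)
0.14 246.0 221.2 (np.int64(223), np.int64(266), 41)
0.16 245.7 212.6 (np.int64(223), np.int64(265), 43)
0.18 245.3 203.9 (np.int64(224), np.int64(265), 40)
rows 184 [5, 4, 4, 3, 3, 4, 5, 6, 5, 5, 5, 7, 9, 9, 9, 9, 9, 9, 9, 9, 9, 9, 9, 9, 9, 9, 9, 9, 9, 9]
rows 246 234 [9, 9, 9, 9, 9, 9, 9, 9, 9, 9, 9, 9, 9, 9, 9, 9, 9, 9, 9, 3, 5, 6, 5, 6, 3, 6, 3, 6, 4, 5]
c
0.08 281.7 225.9 (np.int64(259), np.int64(296), 32)
0.1 281.6 218.1 (np.int64(259), np.int64(302), 31)
0.12 281.6 210.3 (np.int64(260), np.int64(302), 34)
0.14 281.5 202.3 (np.int64(259), np.int64(290), 29)
0.16 281.5 194.3 (np.int64(263), np.int64(302), 28)
0.18 281.4 186.1 (np.int64(263), np.int64(302), 34)
rows 166 [9, 9, 9, 9, 9, 9, 9, 9, 9, 9, 9, 9, 9, 9, 9, 9, 9, 9, 9, 9, 9, 9, 9, 9, 9, 9, 9, 9, 9, 9]
rows 225 213 [9, 9, 9, 9, 9, 9, 9, 9, 9, 9, 9, 9, 9, 9, 9, 9, 9, 9, 4, 4, 5, 2, 2, 5, 6, 1, 2, 4, 3, 3]
fun
0.08 310.9 208.0 (np.int64(288), np.int64(322), 32)
0.1 311.0 200.7 (np.int64(288), np.int64(320), 22)
0.12 311.1 193.4 (np.int64(289), np.int64(321), 22)
0.14 311.3 185.9 (np.int64(289), np.int64(322), 28)
0.16 311.4 178.3 (np.int64(289), np.int64(322), 22)
0.18 311.6 170.6 (np.int64(294), np.int64(322), 28)
rows 151 [0, 0, 0, 0, 0, 0, 2, 2, 1, 2, 0, 0, 0, 9, 9, 9, 9, 9, 9, 9, 9, 9, 9, 9, 9, 9, 9, 9, 9, 9]
rows 208 196 [9, 9, 9, 9, 9, 9, 9, 9, 9, 9, 9, 9, 9, 9, 9, 9, 9, 1, 4, 3, 4, 6, 2, 2, 2, 3, 3, 3, 4, 4]
```

The funnel's lower edge sits where those of the seated funnels do, and the TCP height (160.6 − 81 mm) puts the socket end at 80 mm. It is seated, and the robot is clear.

```bash
python3 -c "
from cell import *
print(finish_job())"
```

```text
the job is handed in; nothing more can be done
None
```

The job is handed in: I laid the funnel on its side, let go, took it again by the rim, and pushed it onto the bare spigot, where force, height and the final picture show it upright and fully home; I viewed 11 pictures, one over the limit of 10.

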